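# Open the hutch's push-catch door with a fingertip

## Task

Open the hutch's upper door without gripping or lifting anything: press the round metal button on the hutch's roof until the catch lets go and the door springs ajar by itself, then put the fingertips behind the ajar door from above and gently push it wide open, square to the hutch's front or further. Leave the door standing open with the button back up, and leave the bowl, brush, twigs, rake, jar and trays where they are.

Things in the scene. Friction and masses are not known exactly. Their poses are not given: they have to be found in the camera images.
- hutch: fixed small two-storey pine pet hutch, 240 mm along its front (its x), 180 mm deep (its y), flat roof 250 mm high. Origin: centre of its underside. +x runs along the front from the door's hinge side to its free side; +y points straight out of the front; z up. The front plane is at y = +90 mm. Two wooden knobs 23 mm high stand on the roof's two back corners, 65 mm behind the centre line; they do nothing. The lower storey is closed by fixed wire mesh
- catch_top (a point): centre of the pressing face of the catch's button: a round steel button 22 mm across in a dark metal collar on the roof near the front, above the door's free end (60 mm along x, 60 mm along y from the hutch's centre). It stands 24 mm above the roof and is pressed straight down
- catch (a joint): how far the button is pressed, m: 0 up, 0.008 fully down. A spring holds it up (5 N when fully down) and returns it when let go. Beyond about 0.004 the catch lets go of the door. It does not need to be held
- upper_door (a joint): angle of the upper door, rad: 0 shut (flush on the front), 1.57 square to the front, stop at 2.0. When the catch lets go a spring pin pushes it to about 0.65 within a second and there it rests; beyond that it swings freely with slight friction (about 0.3 N at the free edge) and stays where it is left. The door is a pine panel 170 mm wide, 130 mm high, 12 mm thick; its top is level with the roof, its bottom 120 mm above the bench
- door_hinge (a point): upper end of the door's upright hinge axis, level with the roof's top, in the plane of the hutch's front and of the door's inner face. Seen from above the door opens counter-clockwise about it. After release the spring pin (6 mm thick, 40 mm from the hinge axis, 65 mm below the roof) stands 30 mm out of the front
- door_edge (a point): top of the door's free edge, mid-thickness, 170 mm from the hinge axis; moves with the door. A small steel latch tongue stands 23 mm inward from the door's inner face, 25 mm in from the free edge and 16 to 32 mm below the door's top
- trays: two clear plastic trays stacked in two tiers, 200 x 140 x 117 mm high; a bystander, not to be moved. Origin: centre of its underside
- bowl: speckled stoneware bowl, 110 mm across, 50 mm high; a bystander, not to be moved. Origin: centre of its underside
- brush: purple silicone brush, 160 x 36 x 20 mm, lying along the back half of the hutch's roof; a bystander, not to be moved. Origin: centre of its underside (middle of its length)
- twigs: bundle of hazel chew twigs, 125 x 40 x 27 mm, lying on the bench; a bystander, not to be moved. Origin: centre of its underside
- rake: chrome hand rake, 190 x 70 mm, lying on the bench; a bystander, not to be moved. Origin: centre of its underside
- jar: glass feed jar, 70 mm across, 100 mm high; a bystander, not to be moved. Origin: centre of its underside

How it is judged:
On the way, in this order (a step that is already met when the one before it is completed fails the run):
1. the button is pressed by the fingers (value of joint catch above 0.003 m and contact force between the fingers and catch above 0.3 N).
2. the door springs ajar by itself, untouched (value of joint upper_door above 0.45 rad and contact force between each of the arm, the fingers and upper_door below 0.1 N), for 0.1 s.
3. the fingers push the door wide open (value of joint upper_door above 1.2 rad and contact force between the fingers and upper_door above 0.02 N).
At the end, for the whole second after the job is handed in: the upper door stands still at more than 1.4 rad (about square to the front or further), the button is back up to within 1.5 mm, and every bystander is within 25 mm of where it started (value of joint upper_door above 1.4 rad and velocity of joint upper_door between -0.05 and 0.05 rad/s and value of joint catch below 0.0015 m and not (distance of any of trays, bowl, brush, twigs, rake, jar from where it was at the start of the episode above 0.025 m)); the robot touches nothing.
It fails at once if a bystander is lifted, carried or pushed more than 25 mm (distance of any of trays, bowl, brush, twigs, rake, jar from where it was at the start of the episode above 0.025 m).
It fails at once if the door is gripped or shoved hard (over 15 N from the fingers) (contact force between the fingers and upper_door above 15 N).
It also fails if it takes over 45 s, if anything falls off the work surface, if the arm or the gripper's body presses on something with over 40 N, if the wrist force passes 120 N, or if a joint passes its speed limit or range.

## Robot

A 6-joint arm with a two-finger parallel gripper is mounted at the origin on the work surface. World frame = base frame: x ahead of the robot, y to its left, z up, the work surface at z = 0. Lengths are in m, angles in rad, forces in N, time in s.
With the tool pointing down it reaches from about 0.225 to 0.875 m from the base axis. Payload 3.4 kg.
Tool frame: the origin (TCP) lies midway between the tips of the shut fingers; the grasp point (between the pads) lies 19 mm behind it (manip.grip_point_offset is the distance from the TCP to the grasp point, in m); x points along the fingers, y is the direction in which the jaws open and shut, and the axes are right-handed (so a half turn about x gives the same grasp; the last joint's range is limited). The gripper opens to 85 mm and grips with 20 to 120 N. Pads are 22 mm wide; open, the fingers measure 114 mm over their backs; the gripper's body (76 mm by 85 mm) begins 54 mm behind the grasp point. The pads swing forward as they close: fully open they stand 13 mm farther back than shut.
Start: joints at [-1.296, 0.276, 1.505, -0, 1.361, -0.121], TCP at [0.222, -0.531, 0.231] pointing down, gripper open.
Joint ranges: [-2.89, 2.89], [-0.75, 2.08], [0.22, 2.7], [-1.18, 4.32], [0.11, 2.71], [-2.7, 2.7]. Speed limits (rad/s): [2.57, 2.57, 3.14, 3.14, 3.14, 3.14].

## Interface

Orientations are given as a unit quaternion [w, x, y, z].
In Python, from rig import manip gives the robot as it stands.
- The arm moves only by the shell command python3 -m crank 'ROWS' [FORCE]. ROWS is a JSON object of lists of equal length, an entry for each row: "grip": the opening, from 0 (shut) to 1 (fully open); "slide": the shift along the world's x, y, z in cm, a list of three; "roll": the turn about the world's z in degrees. In form: {"grip": [grip, ...], "slide": [[dx, dy, dz], ...], "roll": [roll, ...]}. A call has 1 to 20 rows; each row is the pose to reach, as a shift and turn from the pose commanded when the call began; what a row does not reach only later rows make up. A row lasts 1/10 s, in which the tool goes at most 50 mm and 8.59 degrees, less where a joint would pass 70% of its speed; a pose out of reach is approached as far as the arm can. A call with a gripper value outside its range is refused whole. The fingers move at their own pace and stop on an object; FORCE is the grip in N (left out, the last holds). Time passes only in rows, so rows that repeat a pose let the fingers close. It gives the time, the measured TCP pose, the force and the opening at its end, in the units of the state.
- manip.get_state(): the state, without advancing time (a new reading comes with each control period).
- manip.get_image(name): name is "side" or "top"; returns a dict with "frame" (400x640x3 uint8, red, green, blue), "K" (3x3 intrinsics, pixels), "R" (3x3) and "t" (3): a world point X has camera coordinates R X + t. Camera axes: x right, y down, z forward; pixel columns grow to the right and rows downward; lengths in m; the calibration is good to about 2 mm. A picture is of the moment at which its call begins. There is no depth.
- manip.sign_off(): hands the job in, once; it reports no verdict.
The state is a dict: "clock": time; "qpos": joint angles; "qd": joint speeds; "effort": joint torques, N m; "position": TCP position; "ee_rot": TCP orientation; "contact_force": force on the tool from outside, world axes, zero at the start; "moment": the same for the moment, N m; "width": finger opening in m.
Only numpy, scipy, OpenCV 4.12 (cv2) and the standard library are available. Lean on these libraries where they do the work, as an engineer would, in place of code of your own. Each camera call takes 0.05 s, during which the arm holds its last target. There are 200 camera calls.

## Working session

There is one attempt and no reset: what is moved stays moved. The work goes in short steps, Python scripts to look and compute and a shell command to move; the robot and the scene stay as the last step left them, time stands still between calls to the robot, and variables do not carry over. Pictures are saved under pics/ and viewed, on a budget of 10 in all, crops included, one or two more only if the job needs it, and the job is handed in when it is done.

```bash
mkdir -p pics; ls; python3 - <<'E'
from rig import manip
import cv2,numpy as np
for n in("side","top"):
    d=manip.get_image(n); cv2.imwrite(f"pics/{n}0.png",d["frame"][:,:,::-1]); np.savez(f"{n}0.npz",**d)
    print(n,np.round(d["K"],1).tolist(),np.round(-d["R"].T@d["t"],3),np.round(d["R"],3).tolist())
s=manip.get_state();print(s)
E
```

```text
pics
side [[424.2, 0.0, 322.4], [0.0, 424.2, 201.5], [0.0, 0.0, 1.0]] [0.427 1.015 0.83 ] [[-0.989, -0.147, -0.008], [-0.079, 0.576, -0.814], [0.124, -0.804, -0.581]]
top [[365.5, 0.0, 323.5], [0.0, 365.5, 204.7], [0.0, 0.0, 1.0]] [0.501 0.094 1.02 ] [[0.011, -1.0, -0.017], [-0.999, -0.01, -0.05], [0.05, 0.018, -0.999]]
{'clock': 0.1, 'qpos': array([-1.29599663e+00,  2.76538818e-01,  1.50600657e+00,  4.24192106e-05,
        1.36073119e+00, -1.20975781e-01]), 'qd': array([ 0.00088978, -0.00210628, -0.00283023,  0.0011899 , -0.00019507,
       -0.00015487]), 'effort': array([ 2.70399214e-03, -4.17695582e+01, -2.46405190e+01,  7.22912273e-05,
        5.80936219e-03, -9.98666025e-06]), 'position': array([ 0.22156718, -0.53007763,  0.23052219]), 'ee_rot': array([-0.13841844, -0.69327616, -0.13960789,  0.6933384 ]), 'contact_force': array([0.73207782, 0.37808015, 0.43753518]), 'moment': array([ 0.00928977, -0.00344547, -0.00762807]), 'width': 0.08517298627518437}
```

View pics/top0.png

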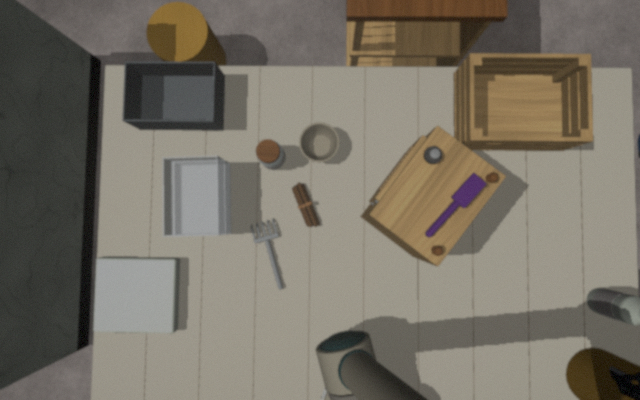

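View pics/side0.png

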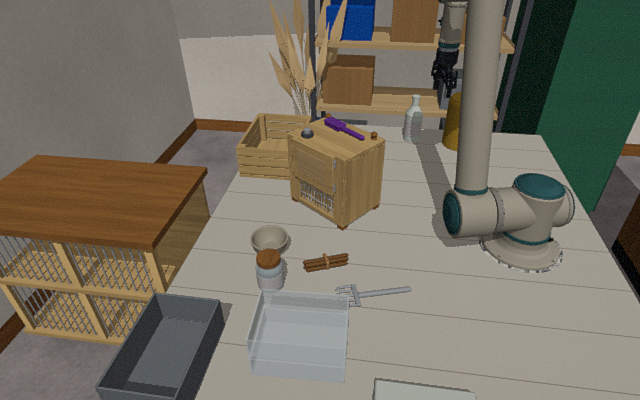

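Top view: the button is at about (433,155), the knobs are at (493,177) and (438,250), and the purple brush lies between them. The hutch front faces up-left, with the hinge near (370,212) and the free end near (438,128). The side view shows the button at (307,133). The bowl, jar, twigs and rake are clear of the front.

```bash
cat > h.py <<'E'
import numpy as np,cv2
def ray(d,p):
    v=d["R"].T@np.linalg.solve(d["K"],[p[0],p[1],1.]); return -d["R"].T@d["t"],v
def plane(d,p,z):
    c,v=ray(d,p); return c+v*(z-c[2])/v[2]
def proj(d,X):
    q=d["K"]@(d["R"]@np.asarray(X)+d["t"]); return q[:2]/q[2]
def tri(d1,p1,d2,p2):
    c1,v1=ray(d1,p1);c2,v2=ray(d2,p2)
    s=np.linalg.lstsq(np.c_[v1,-v2],c2-c1,rcond=None)[0]
    a,b=c1+s[0]*v1,c2+s[1]*v2; return (a+b)/2,np.linalg.norm(a-b)
def blobs(m,off,amin=15):
    n,_,st,ce=cv2.connectedComponentsWithStats(m.astype(np.uint8))
    return [(st[i,4],np.round(ce[i]+off,1)) for i in range(1,n) if st[i,4]>=amin]
E
python3 - <<'E'
from h import *
T=dict(np.load("top0.npz"));S=dict(np.load("side0.npz"))
def crop(d,x0,x1,y0,y1): return cv2.cvtColor(d["frame"],cv2.COLOR_RGB2HSV)[y0:y1,x0:x1].astype(int),(x0,y0)
for nm,d,b in(("top",T,(365,515,122,270)),("side",S,(285,390,110,165))):
    h,o=crop(d,*b)
    print(nm,"gray",blobs((h[...,1]<60)&(h[...,0]<180),o), "knob",blobs((h[...,0]<14)&(h[...,1]>110)&(h[...,2]<140),o,8))
f=T["frame"][120:275,360:520];g=S["frame"][105:170,280:395]
cv2.imwrite("pics/c.png",np.hstack([cv2.resize(f,None,fx=3,fy=3)[:455],cv2.resize(cv2.copyMakeBorder(g,0,0,0,0,0),(320,455//2*1))[:0].reshape(0,320,3) if 0 else np.vstack([cv2.resize(g,(320,181)),np.zeros((274,320,3),np.uint8)])])[:,:,::-1])
E
```

```text
top gray [(np.int32(3071), array([390.6, 148.5])), (np.int32(223), array([432.8, 154.5])), (np.int32(6486), array([462.3, 232.5]))] knob [(np.int32(12), array([491.4, 176.7])), (np.int32(23), array([437.3, 250.3]))]
side gray [(np.int32(92), array([294.3, 112. ])), (np.int32(1176), array([363. , 124.4])), (np.int32(96), array([306.9, 132.5]))] knob []
```

View pics/c.png

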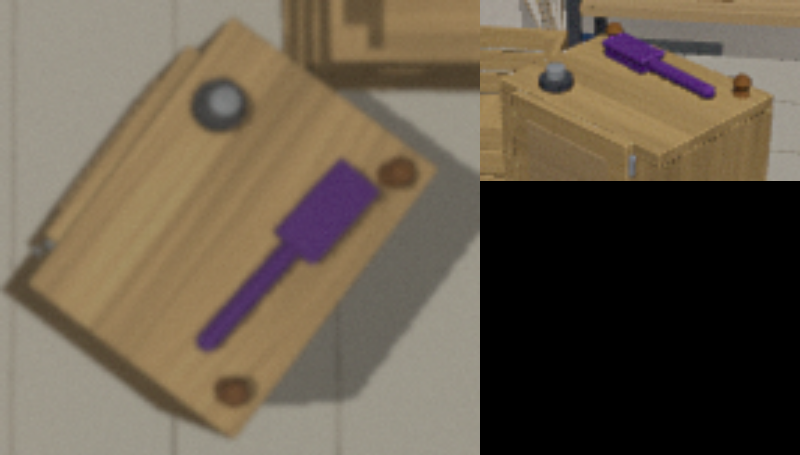

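The crop shows the button's bright face at about (434.4,153.3), knob tops at (493,176.7) and (438,249.3), and roof corners at (437.7,126.7), (505.7,176) and (438,265.7). The steel hinge is at (373,202).

```bash
python3 - <<'E'
from h import *
T=dict(np.load("top0.npz"));S=dict(np.load("side0.npz"))
B=plane(T,(434.4,153.3),.274);k1=plane(T,(493,176.7),.273);k2=plane(T,(438,249.3),.273)
print("B",B,"k",k1,k2,"tri",tri(T,(434.4,153.3),S,(307,131.5)))
x=(k1-k2)[:2];x/=np.linalg.norm(x);v=(B-(k1+k2)/2)[:2]
print("yaw knobs",np.degrees(np.arctan2(x[1],x[0])),"|v|",np.linalg.norm(v),"yaw v",np.degrees(np.arctan2(v[1],v[0])-np.arctan2(125,60)))
c=[plane(T,p,.25)[:2] for p in((437.7,126.7),(505.7,176),(438,265.7),(368.3,215))]
for a,b in((3,0),(0,1),(1,2),(2,3)): e=c[b]-c[a];print(np.linalg.norm(e),np.degrees(np.arctan2(e[1],e[0])))
print("hinge px",plane(T,(373.3,202),.25))
m=(k1+k2)[:2]/2; 
for yaw in(-51,-52,-53,-54):
    a=np.radians(yaw);R=np.array([[np.cos(a),-np.sin(a)],[np.sin(a),np.cos(a)]])
    o=(B[:2]-R@[.06,.06]+m-R@[0,-.065])/2
    print(yaw,o,"hinge",o+R@[-.085,.09],"corners c0,c1,c2 resid mm",[np.round(1e3*(o+R@q-p),0) for q,p in zip(([.12,.09],[.12,-.09],[-.12,-.09]),c)])
E
```

```text
B [ 0.64612891 -0.11911762  0.274     ] k [ 0.5991458  -0.23813162  0.273     ] [ 0.45037248 -0.12588775  0.273     ] tri (array([ 0.64812728, -0.12251268,  0.26216355]), np.float64(0.000606055251010864))
yaw knobs -37.03317861518163 |v| 0.13669686140315035 yaw v -36.966455453555604
0.2388398173527044 -37.69477516822933
0.17570164155464557 -126.25278084478245
0.23665447911710735 143.02341254308607
0.1787351638126668 54.42957946640306
hinge px [0.54630436 0.00251482 0.25      ]
-51 [ 0.56850728 -0.12567598] hinge [ 0.58495818 -0.00297973] corners c0,c1,c2 resid mm [array([  6., -29.]), array([-30.,  -1.]), array([ 8., 43.])]
-52 [ 0.56894421 -0.12538418] hinge [ 0.58753395 -0.00299373] corners c0,c1,c2 resid mm [array([  6., -31.]), array([-32.,  -1.]), array([ 9., 46.])]
-53 [ 0.56938616 -0.12510005] hinge [ 0.59010908 -0.00305268] corners c0,c1,c2 resid mm [array([  6., -34.]), array([-34.,  -0.]), array([10., 49.])]
-54 [ 0.56983301 -0.12482368] hinge [ 0.59268279 -0.00315656] corners c0,c1,c2 resid mm [array([  5., -36.]), array([-36.,   0.]), array([12., 52.])]
```

```bash
python3 -m crank '{"grip":[0,0,0,0,0,0,0,0,0,0,0,0,0,0,0,0,0,0,0,0],"slide":[[0,0,4],[0,0,8],[0,0,12],[3,3,12],[6,6,12],[9,9,12],[12,12,12],[15,15,12],[18,18,12],[21,21,12],[24,24,12],[27,27,12],[30,30,12],[33,32.5,12],[36,35,12],[39,38,12],[42.5,41.2,12],[42.5,41.2,10],[42.5,41.2,8],[42.5,41.2,8]],"roll":[0,0,0,0,0,0,0,0,0,0,0,0,0,0,0,0,0,0,0,0]}' 40; python3 - <<'E'
from h import *
from rig import manip
from scipy.spatial.transform import Rotation as Ro
s=manip.get_state();q=s["ee_rot"];print(s["position"],s["contact_force"],s["width"],Ro.from_quat([*q[1:],q[0]]).as_matrix().round(3).tolist(),s["qpos"])
im=[]
for n in("top","side"):
    d=manip.get_image(n);np.savez(f"{n}1.npz",**d);u,v=proj(d,[.6,-.08,.28]).astype(int)
    u=max(u,100);v=max(v,75);im.append(cv2.resize(d["frame"][v-75:v+125,u-100:u+100],(400,400)));print(n,u,v,proj(d,s["position"]))
cv2.imwrite("pics/1.png",np.hstack(im)[:,:,::-1])
E
```

```text
clock: 2.1
position: [0.6454, -0.1176, 0.3073]
ee_rot: [-0.138, -0.691, -0.141, 0.696]
contact_force: [0.4, -0.1, -1.0]
width: -0.0001
[ 0.64537112 -0.11757195  0.30734122] [ 0.38999645 -0.11774494 -0.95791072] -6.117760021876782e-05 [[-0.007, 0.386, -0.922], [0.002, -0.922, -0.386], [-1.0, -0.005, 0.006]] [-2.86124608e-01  3.78474291e-01  1.16791540e+00 -1.22832387e-04
  1.60290725e+00  8.87876594e-01]
top 415 175 [438.47588385 150.42776456]
side 320 133 [307.08160162 118.24911908]
```

View pics/1.png

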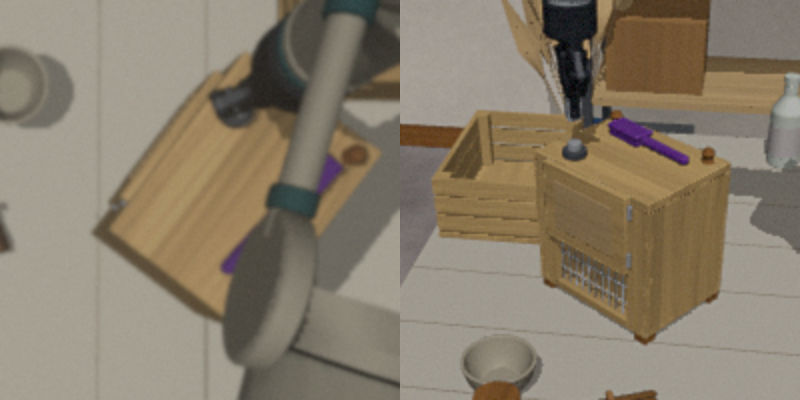

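The shut fingertips are at about (307,117) in the side view, straight above the button at (306.5,130.5), and the door is still shut. Next I press down.

```bash
python3 -m crank '{"grip":[0,0,0,0,0,0,0,0,0,0],"slide":[[0,-0.1,-1.5],[0,-0.1,-2.5],[0,-0.1,-3],[0,-0.1,-3.3],[0,-0.1,-3.5],[0,-0.1,-3.7],[0,-0.1,-3.8],[0,-0.1,-3.9],[0,-0.1,-3.9],[0,-0.1,-3.9]],"roll":[0,0,0,0,0,0,0,0,0,0]}'; python3 - <<'E'
from h import *
from rig import manip
d=manip.get_image("side");np.savez("side2.npz",**d);f=d["frame"][70:240,240:400];cv2.imwrite("pics/2.png",cv2.resize(f,None,fx=3,fy=3)[:,:,::-1])
g=np.load("side1.npz")["frame"][150:215,290:340].astype(int);print(np.abs(g-d["frame"][150:215,290:340].astype(int)).mean())
E
```

```text
clock: 3.2
position: [0.6468, -0.1196, 0.2728]
ee_rot: [0.139, 0.694, 0.139, -0.693]
contact_force: [-0.4, 0.1, 2.0]
width: -0.0002
2.9454358974358974
```

```bash
python3 -m crank '{"grip":[0,0,0,0,0,0],"slide":[[0,0,-0.2],[0,0,-0.4],[0,0,-0.5],[0,0,-0.6],[0,0,-0.6],[0,0,-0.6]],"roll":[0,0,0,0,0,0]}'; python3 - <<'E'
from h import *
from rig import manip
d=manip.get_image("side");np.savez("side2.npz",**d);f=d["frame"][70:240,240:400];cv2.imwrite("pics/2.png",cv2.resize(f,None,fx=3,fy=3)[:,:,::-1])
g=np.load("side1.npz")["frame"][150:215,290:340].astype(int);print(np.abs(g-d["frame"][150:215,290:340].astype(int)).mean())
E
```

```text
clock: 3.85
position: [0.6469, -0.1196, 0.2666]
ee_rot: [0.139, 0.694, 0.139, -0.693]
contact_force: [0.2, -0.6, 4.8]
width: -0.0001
14.381128205128205
```

The pressing force is 4.8 N and the door area of the image has changed. I'll lift straight up and look.

```bash
python3 -m crank '{"grip":[0,0,0,0,0,0,0,0,0,0],"slide":[[0,0,0],[0,0,0],[0,0,1],[0,0,2.5],[0,0,4],[0,0,5],[0,0,5],[0,0,5],[0,0,5],[0,0,5]],"roll":[0,0,0,0,0,0,0,0,0,0]}'; python3 - <<'E'
from h import *
from rig import manip
im=[]
for n,c in(("top",(400,170)),("side",(315,140))):
    d=manip.get_image(n);np.savez(f"{n}3.npz",**d);u,v=c
    im.append(cv2.resize(d["frame"][v-65:v+65,u-65:u+65],(400,400),interpolation=cv2.INTER_CUBIC))
    a=np.radians(-37);o=np.array([.563,-.1305]);h=o+[-.085*np.cos(a)-.09*np.sin(a),-.085*np.sin(a)+.09*np.cos(a)]
    print(n,h,[((proj(d,[*(h+r*np.array([np.cos(.65+a),np.sin(.65+a)])),.25])-c+65)*400/130).round() for r in(0,.17)])
cv2.imwrite("pics/3.png",np.hstack(im)[:,:,::-1])
E
```

```text
clock: 4.9
position: [0.6463, -0.1195, 0.3153]
ee_rot: [-0.139, -0.693, -0.139, 0.694]
contact_force: [0.0, -1.1, -0.3]
width: -0.0
top [ 0.54927933 -0.00746853] [array([132., 294.]), array([132.,  49.])]
side [ 0.54927933 -0.00746853] [array([261., 249.]), array([ 77., 237.])]
```

View pics/3.png

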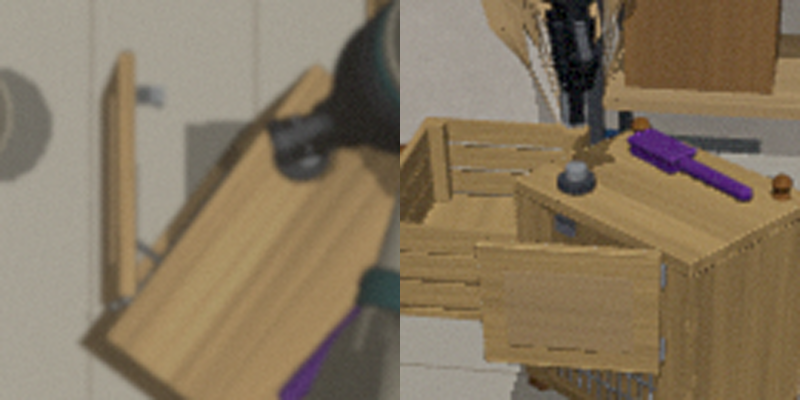

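The door rests ajar. Its inner face runs along crop x≈135, from the hinge at (132,294) to the edge at (132,49), matching my prediction. The tongue is at (150,96), the button is up, and nothing touches the door. I'll lower the fingers behind the door between the pin and the tongue.

```bash
python3 -m crank '{"grip":[0,0,0,0,0,0,0,0,0,0,0],"slide":[[0.2,2,0],[0.4,4,0],[0.6,6,0],[0.8,8.3,0],[0.8,8.3,0],[0.8,8.3,-3],[0.8,8.3,-5],[0.8,8.3,-7],[0.8,8.3,-8.5],[0.8,8.3,-9.4],[0.8,8.3,-9.4]],"roll":[0,0,0,0,0,0,0,0,0,0,0]}'; python3 - <<'E'
from h import *
from rig import manip
im=[]
for n,c in(("top",(400,170)),("side",(315,140))):
    d=manip.get_image(n);np.savez(f"{n}4.npz",**d);u,v=c
    im.append(cv2.resize(d["frame"][v-65:v+65,u-65:u+65],(400,400),interpolation=cv2.INTER_CUBIC))
cv2.imwrite("pics/4.png",np.hstack(im)[:,:,::-1])
h=np.array([.5493,-.0075])
for th in np.arange(.65,1.9,.15):
    p=th-np.radians(37);q=h+.105*np.array([np.cos(p),np.sin(p)])+.013*np.array([np.sin(p),-np.cos(p)]);print(round(th,2),(100*(q-[.6543,-.0365])).round(1))
E
```

```text
clock: 6.1
position: [0.6539, -0.037, 0.2208]
ee_rot: [-0.139, -0.692, -0.139, 0.694]
contact_force: [-0.1, 0.5, -0.9]
width: -0.0002
0.65 [0.  1.6]
0.8 [0.1 3.2]
0.95 [-0.1  4.8]
1.1 [-0.5  6.3]
1.25 [-1.1  7.8]
1.4 [-2.   9.1]
1.55 [-3.  10.3]
1.7 [-4.2 11.4]
1.85 [-5.5 12.2]
```

View pics/4.png

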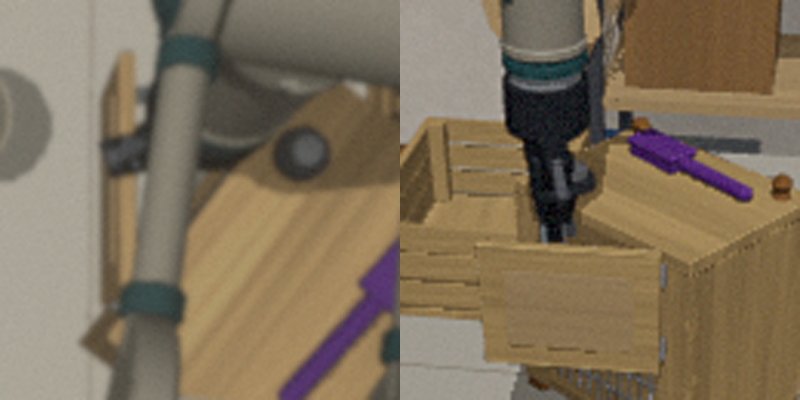

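The fingers are behind the door and the door is undisturbed, with its edge still at crop (125,52). Now I push gently along the arc.

```bash
python3 -m crank '{"grip":[0,0,0,0,0,0,0,0,0,0,0,0,0,0,0,0,0,0],"slide":[[0,0.4,0],[0,0.8,0],[0,1.1,0],[0,1.4,0],[0,1.7,0],[0,2,0],[0,2.4,0],[0.1,2.8,0],[0.1,3.2,0],[0.1,3.6,0],[0,4,0],[0,4.4,0],[-0.1,4.8,0],[-0.2,5.2,0],[-0.3,5.6,0],[-0.4,6,0],[-0.5,6.3,0],[-0.5,6.3,0]],"roll":[0,0,0,0,0,0,0,0,0,0,0,0,0,0,0,0,0,0]}'
```

```text
clock: 8.0
position: [0.6495, 0.0271, 0.2224]
ee_rot: [0.139, 0.693, 0.139, -0.693]
contact_force: [-0.4, -0.6, -0.3]
width: -0.0
```

```bash
python3 -m crank '{"grip":[0,0,0,0,0,0,0,0,0,0,0,0,0,0,0,0,0,0],"slide":[[-0.1,0.4,0],[-0.2,0.7,0],[-0.4,1.1,0],[-0.6,1.5,0],[-0.8,1.8,0],[-1,2.1,0],[-1.2,2.4,0],[-1.5,2.8,0],[-1.8,3.2,0],[-2.1,3.6,0],[-2.5,4,0],[-2.8,4.3,0],[-3.1,4.6,0],[-3.4,4.9,0],[-3.7,5.1,0],[-4,5.3,0],[-4.2,5.4,0],[-4.2,5.4,0]],"roll":[0,0,0,0,0,0,0,0,0,0,0,0,0,0,0,0,0,0]}'; python3 - <<'E'
from h import *
from rig import manip
im=[]
for n,c in(("top",(400,150)),("side",(315,140))):
    d=manip.get_image(n);np.savez(f"{n}5.npz",**d);u,v=c
    im.append(cv2.resize(d["frame"][v-80:v+80,u-80:u+80],(400,400),interpolation=cv2.INTER_CUBIC))
    print(n,[(th,((proj(d,[.5493+.17*np.cos(th-.646),-.0075+.17*np.sin(th-.646),.25])-c+80)*2.5).round()) for th in(1.4,1.55,1.7,1.85)])
cv2.imwrite("pics/5.png",np.hstack(im)[:,:,::-1])
E
```

```text
clock: 9.8
position: [0.6073, 0.0807, 0.2224]
ee_rot: [-0.139, -0.693, -0.139, 0.693]
contact_force: [-0.4, -0.4, 0.2]
width: -0.0001
top [(1.4, array([  9., 180.])), (1.55, array([-12., 202.])), (1.7, array([-29., 226.])), (1.85, array([-42., 253.]))]
side [(1.4, array([117., 287.])), (1.55, array([131., 297.])), (1.7, array([148., 306.])), (1.85, array([169., 314.]))]
```

View pics/5.png

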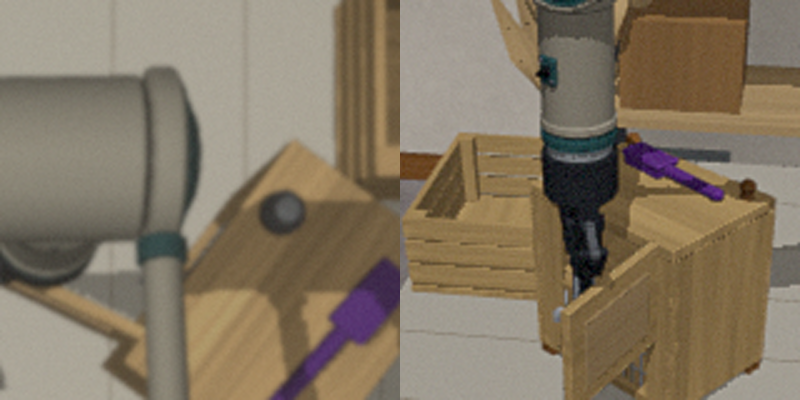

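The door's free edge top is at crop (165,305) in the side view, which fits about 1.75 rad. I'll back away from the door, go up, and check that it stands still.

```bash
python3 -m crank '{"grip":[0,0,0,0,0,0,0,0,0,0,0,0,0,0,0,0,0,0],"slide":[[0.5,-0.3,0],[1.3,-0.7,0],[2.2,-1.2,0],[3,-1.6,0],[3,-1.6,0],[3,-1.6,2],[3,-1.6,5],[3,-1.6,8],[3,-1.6,11],[3,-1.6,14],[3,-1.6,14],[4,-5,14],[4,-9,14],[4,-13,14],[4,-17,14],[4,-21,14],[4,-23,14],[4,-23,14]],"roll":[0,0,0,0,0,0,0,0,0,0,0,0,0,0,0,0,0,0]}'; python3 - <<'E'
from h import *
from rig import manip
im=[];D={}
for n,c in(("top",(400,150)),("side",(315,140))):
    d=manip.get_image(n);D[n]=d;np.savez(f"{n}6.npz",**d);im.append(cv2.resize(d["frame"],(400,250)) if 0 else cv2.resize(d["frame"][20:340,80 if n=="top" else 200:400+(80 if n=="top" else 200)],(400,320)))
import time
f=np.hstack(im)
cv2.imwrite("pics/6.png",f[:,:,::-1])
for n in("top","side"):
    print(n,[proj(D[n],[.5493+.17*np.cos(th-.646),-.0075+.17*np.sin(th-.646),.25]).round()-[80 if n=="top" else -200,20] for th in(1.55,1.7,1.85)])
# bystander drift
for n,b in(("top",(120,350,120,300)),):
    a=np.load("top0.npz")["frame"][b[2]:b[3],b[0]:b[1]].astype(int);print(np.abs(a-D[n]["frame"][b[2]:b[3],b[0]:b[1]]).mean())
E
```

```text
clock: 11.7
position: [0.6474, -0.1523, 0.3609]
ee_rot: [-0.138, -0.693, -0.138, 0.694]
contact_force: [-0.0, 0.3, 0.2]
width: 0.0002
top [array([235., 131.]), array([229., 140.]), array([223., 151.])]
side [array([487., 159.]), array([494., 163.]), array([503., 166.])]
8.29098228663446
```

View pics/6.png

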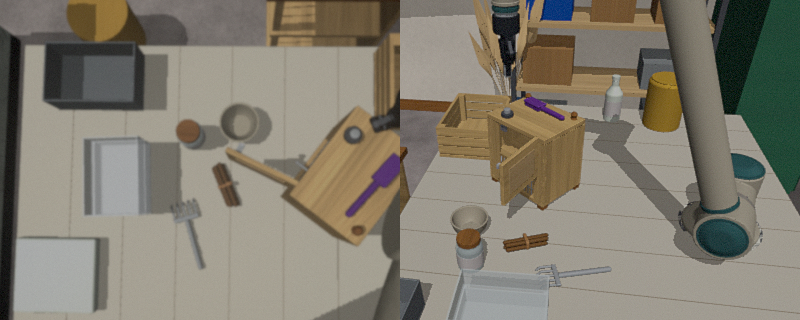

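The door stands open with its edge at (229,151), about 1.75 rad. The button is up, the brush, bowl, jar, twigs, rake and trays are in place, and the arm is clear. I'll check that the door is still, then hand in.

```bash
python3 -m crank '{"grip":[0,0,0,0,0],"slide":[[0,0,0],[0,0,0],[0,0,0],[0,0,0],[0,0,0]],"roll":[0,0,0,0,0]}'; python3 - <<'E'
from h import *
from rig import manip
for n,s in(("top",np.s_[150:215,295:372]),("side",np.s_[140:230,280:340])):
    print(n,np.abs(np.load(n+"6.npz")["frame"][s].astype(int)-manip.get_image(n)["frame"][s]).mean())
print(manip.get_state()["contact_force"],manip.sign_off())
E
```

```text
clock: 12.3
position: [0.6478, -0.1491, 0.3625]
ee_rot: [0.139, 0.693, 0.139, -0.693]
contact_force: [-0.1, -0.0, -0.1]
width: -0.0001
top 1.8099234099234098
side 2.90358024691358
the job is handed in; nothing more can be done
[ 0.08980861 -0.05310139 -0.31692475] None
```

The hutch's upper door is standing wide open at about 1.75 rad, and I handed the job in at about 12.4 s on the robot's clock. The hand-in gave no verdict.

- **Press:** I pressed the button with the shut fingertips, reading 4.8 N, and lifted off. The door sprang ajar to about 0.65 rad with nothing touching it.
- **Push:** I lowered the fingertips behind the door from above and pushed it round slowly. The wrist force was under 1 N at the end of each push move; I did not read it in between. Then I backed off and raised the arm clear.
- **Last checks:**
  - **Door:** two sets of pictures about 0.6 s apart differed only by about the image noise around the door, so it looked still.
  - **Robot:** the last force reading was about 0.3 N or less on every axis, so it was touching nothing.
  - **Button and other items:** by eye, the button was up and the bowl, brush, twigs, rake, jar and trays were in place.
- **Not conclusive:** a before-and-after image comparison around the bowl, jar, twigs, rake and trays gave a difference of 8.3. I put that down to shadows and the opened door, so for the items themselves I relied on looking at the picture.
- **Disagreement:** two-view triangulation put the button 12 mm lower than its stated height. I used the stated height, and the contact force agreed with it.

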